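# Switch off the bench at the power strip

## Robot

A 6-joint arm with a two-finger parallel gripper is mounted at the origin on the work surface. World frame = base frame: x ahead of the robot, y to its left, z up, the work surface at z = 0. Lengths are in m, angles in rad, forces in N, time in s.
With the tool pointing down it reaches from about 0.375 to 0.975 m from the base axis. Payload 3.8 kg.
Tool frame: the origin (TCP) lies at the very end of the fingers, on their centre line; the grasp point (between the pads) lies 19 mm behind it; z points along the fingers, y is the line along which they close (so a half turn about z gives the same grasp; the last joint's range is limited). The gripper opens to 85 mm and grips with 20 to 120 N. Pads are 22 mm wide; open, the fingers measure 114 mm over their backs; the gripper's body (76 mm by 85 mm) begins 54 mm behind the grasp point. The pads swing forward as they close: fully open they stand 13 mm farther back than shut.
Start: joints at [-1.254, 0.264, 1.604, -0, 1.274, -0.037], TCP at [0.234, -0.633, 0.231] pointing down, gripper open.
Joint ranges: [-2.63, 2.63], [-0.94, 2.18], [0.31, 2.57], [-1.31, 4.45], [0, 2.66], [-2.55, 2.55]. Speed limits (rad/s): [2.57, 2.57, 3.14, 3.14, 3.14, 3.14].

## Interface

Orientations are given as a rotation vector (axis times angle).
In Python, from workcell import read_state, read_camera, calibration, finish_job gives the robot as it stands.
- The arm moves only by the tool step_arm, never from a script. Its argument "commands" is a list of rows, each an object of numbers: "fingers": the gripper's target within -1 to 1 (shut at 1, half-way at 0, fully open at -1); "dx", "dy", "dz": the shift along the tool's x, y, z in m; "roll": the turn about the tool's z in degrees. In form: [{"fingers": .., "dx": .., "dy": .., "dz": .., "roll": ..}, ...]. A call has 1 to 8 rows; each row is the pose to reach, as a shift and turn from the pose commanded when the call began, along the tool's axes at that moment; what a row does not reach only later rows make up. A row lasts 1/8 s, in which the tool goes at most 62.5 mm and 10.7 degrees, less where a joint would pass 70% of its speed; a pose out of reach is approached as far as the arm can. A call with a gripper value outside its range is refused whole. The fingers move at their own pace and stop on an object; "squeeze" is the grip in N (left out, the last holds). Time passes only in rows, so rows that repeat a pose let the fingers close. It gives the time, the measured TCP pose, the force, the opening and the grip force at its end, in the units of the state.
- read_state(): the state, without advancing time (a new reading comes with each control period).
- read_camera(name): name is "scene" or "top" or "wrist"; returns (picture, depth): 384x512x3 uint8, blue, green, red; 384x512 float32, m along the optical axis (not along the pixel's ray), 0 where there is no reading.
- calibration(name): a dict with "intrinsics" (3x3 intrinsics, pixels), "world_to_cam" (4x4, takes a point from world to camera coordinates). Camera axes: x right, y up, looking along -z (the intrinsics and any distortion apply to the point x, -y, -z); pixel columns grow to the right and rows downward; lengths in m; the calibration is good to about 2 mm. A picture is of the moment at which its call begins: read the wrist's pose just before it. calibration takes no time and is no camera call; for the wrist camera it gives the pose at the moment of the call.
- finish_job(): hands the job in; it is judged then, once.
The state is a dict: "time": time; "q": joint angles; "joint_vel": joint speeds; "joint_torque": joint torques, N m; "tool_pos": TCP position; "tcp_rot": TCP orientation; "wrist_force": force on the tool from outside, world axes, zero at the start; "torque": the same for the moment, N m; "width": opening from 0.0 (shut) to 1.0 (fully open); "grip_force": force on a finger pad.
Only numpy, scipy, OpenCV 4.12 (cv2) and the standard library are available. Lean on these libraries where they do the work, as an engineer would, in place of code of your own. Each camera call takes 0.05 s, during which the arm holds its last target. There are 200 camera calls.

## Task

Shut the bench down for the evening at the switched power strip, with light fingertip taps on the raised front ends of the rockers: first switch off the saw (tall round plug), let the extractor run on for a couple of seconds to clear its hose, then switch off the extractor (low round plug) and last of all the lamp (slim flat plug). Leave the charger (square power brick) on, keep off the plugs, and do not move the things lying about.

Things in the scene. Friction and masses are not known exactly. Their poses are not given: they have to be found in the camera images.
- strip: Switched power strip fixed flat on the bench, 95 mm deep, 280 mm long, top 46 mm high: four aluminium units of 62 mm in a row, in changing order. Origin on the bench under its middle; y runs along the strip, x from its front (robot side: row of black rockers) to its back (row of black plugs, then the cable slot). Each rocker is in line with the plug it switches.
- saw_unit: The unit of the strip that feeds the saw, known by its tall round rubber plug (38 mm across, 62 mm high, tapering to a stem, flex leaving over its top). Origin under the unit's middle, 6 mm above the bench; axes as the strip's; the unit's top is at z = 40 mm. Rocker axis along y at x = -27 mm, plug axis at x = +21 mm.
- saw_plug: The saw's plug: tall round rubber plug (38 mm across, 62 mm high, tapering to a stem, flex leaving over its top). Origin on the strip's top at the unit's middle (the plug itself stands 21 to 24 mm behind that along x). Fixed; not to be touched.
- saw_rocker (a joint): Rocker, 31 mm front to back, 22 mm wide, a shallow V. 0 = on: front half up at 24 degrees, front edge 9 mm above the strip's top, back half level. 0.42 rad = off: front half level, 3 mm above the strip's top, back half up. Sprung over centre: about 3.5 N on the front edge starts it; past 0.21 rad (3 mm down) it snaps over by itself and stays. Never push over 20 N.
- saw_tip (a point): Point on top of the saw rocker's front half, 2 mm short of its front edge, in the middle of its width: press here, downwards, to switch off. It sinks 5.5 mm from on to off.
- extractor_unit: The unit of the strip that feeds the extractor, known by its low round right-angled plug (a 39 mm disc only 19 mm high, flex leaving level towards the back). Origin under the unit's middle, 6 mm above the bench; axes as the strip's; the unit's top is at z = 40 mm. Rocker axis along y at x = -27 mm, plug axis at x = +21 mm.
- extractor_plug: The extractor's plug: low round right-angled plug (a 39 mm disc only 19 mm high, flex leaving level towards the back). Origin on the strip's top at the unit's middle (the plug itself stands 21 to 24 mm behind that along x). Fixed; not to be touched.
- extractor_rocker (a joint): Rocker, 31 mm front to back, 22 mm wide, a shallow V. 0 = on: front half up at 24 degrees, front edge 9 mm above the strip's top, back half level. 0.42 rad = off: front half level, 3 mm above the strip's top, back half up. Sprung over centre: about 3.5 N on the front edge starts it; past 0.21 rad (3 mm down) it snaps over by itself and stays. Never push over 20 N.
- extractor_tip (a point): Point on top of the extractor rocker's front half, 2 mm short of its front edge, in the middle of its width: press here, downwards, to switch off. It sinks 5.5 mm from on to off.
- lamp_unit: The unit of the strip that feeds the lamp, known by its slim flat two-pin plug (32 mm front to back, 13.5 mm wide, 38 mm high). Origin under the unit's middle, 6 mm above the bench; axes as the strip's; the unit's top is at z = 40 mm. Rocker axis along y at x = -27 mm, plug axis at x = +21 mm.
- lamp_plug: The lamp's plug: slim flat two-pin plug (32 mm front to back, 13.5 mm wide, 38 mm high). Origin on the strip's top at the unit's middle (the plug itself stands 21 to 24 mm behind that along x). Fixed; not to be touched.
- lamp_rocker (a joint): Rocker, 31 mm front to back, 22 mm wide, a shallow V. 0 = on: front half up at 24 degrees, front edge 9 mm above the strip's top, back half level. 0.42 rad = off: front half level, 3 mm above the strip's top, back half up. Sprung over centre: about 3.5 N on the front edge starts it; past 0.21 rad (3 mm down) it snaps over by itself and stays. Never push over 20 N.
- lamp_tip (a point): Point on top of the lamp rocker's front half, 2 mm short of its front edge, in the middle of its width: press here, downwards, to switch off. It sinks 5.5 mm from on to off.
- charger_unit: The unit of the strip that feeds the charger, known by its square power brick (54 x 50 mm, 38 mm high). Origin under the unit's middle, 6 mm above the bench; axes as the strip's; the unit's top is at z = 40 mm. Rocker axis along y at x = -27 mm, plug axis at x = +21 mm.
- charger_plug: The charger's plug: square power brick (54 x 50 mm, 38 mm high). Origin on the strip's top at the unit's middle (the plug itself stands 21 to 24 mm behind that along x). Fixed; not to be touched.
- charger_rocker (a joint): Rocker, 31 mm front to back, 22 mm wide, a shallow V. 0 = on: front half up at 24 degrees, front edge 9 mm above the strip's top, back half level. 0.42 rad = off: front half level, 3 mm above the strip's top, back half up. Sprung over centre: about 3.5 N on the front edge starts it; past 0.21 rad (3 mm down) it snaps over by itself and stays. Never push over 20 N.
- charger_tip (a point): Point on top of the charger rocker's front half, 2 mm short of its front edge, in the middle of its width: press here, downwards, to switch off. It sinks 5.5 mm from on to off.
- glue: White glue bottle, 60 mm across, 170 mm high, loose. Origin under its middle.
- screwdriver: Screwdriver 200 mm long, 26 mm thick handle, lying loose on the bench in front of the strip. Origin under its middle, handle to its -x.
- sanding_block: Cork sanding block 110 x 65 x 37 mm, loose, in front of the strip. Origin under its middle.
- jar: Open steel cup 74 mm across, 85 mm high, loose. Origin under its middle.

How it is judged:
On the way, in this order (a step that is already met when the one before it is completed fails the run):
1. the saw is off, and the extractor and the lamp stay on for at least 1.5 s more (value of joint saw_rocker above 0.36 rad and value of joint each of extractor_rocker, lamp_rocker below 0.21 rad), for 1.5 s.
2. then the extractor is off, the lamp still on (value of joint each of saw_rocker, extractor_rocker above 0.36 rad and value of joint lamp_rocker below 0.21 rad), for 0.1 s.
3. then the lamp is off (value of joint each of saw_rocker, extractor_rocker, lamp_rocker above 0.36 rad), for 0.1 s.
At the end, for the whole second after the job is handed in: The saw, extractor and lamp rockers are fully off (joint above 0.36 rad), the charger's rocker fully on (below 0.06 rad), the loose things within 15 mm of where they were (all of step 3 and value of joint charger_rocker below 0.06 rad and distance of each of glue, screwdriver, sanding_block, jar from where it was at the start of the episode below 0.015 m); the robot touches nothing.
It fails at once if switched off out of order: the extractor while the saw is on, or the lamp while the saw or the extractor is on ((value of joint extractor_rocker above 0.21 rad and value of joint saw_rocker below 0.21 rad) or (value of joint lamp_rocker above 0.21 rad and value of joint any of saw_rocker, extractor_rocker below 0.21 rad)).
It fails at once if the charger is switched off (value of joint charger_rocker above 0.21 rad).
It fails at once if the strip or a rocker is pushed harder than 20 N (contact force between any of the arm, the fingers and saw_unit above 20 N or contact force between any of the arm, the fingers and extractor_unit above 20 N or contact force between any of the arm, the fingers and lamp_unit above 20 N or contact force between any of the arm, the fingers and charger_unit above 20 N or contact force between the fingers and strip above 20 N).
It fails at once if a plug is handled (more than 2 N) (contact force between any of the fingers, the arm and saw_plug above 2 N or contact force between any of the fingers, the arm and extractor_plug above 2 N or contact force between any of the fingers, the arm and lamp_plug above 2 N or contact force between any of the fingers, the arm and charger_plug above 2 N).
It fails at once if a loose thing is pushed or lifted away by more than 15 mm (distance of any of glue, screwdriver, sanding_block, jar from where it was at the start of the episode above 0.015 m).
It also fails if it takes over 48 s, if anything falls off the work surface, if the arm or the gripper's body presses on something with over 40 N, if the wrist force passes 120 N, or if a joint passes its speed limit or range.

## Working session

There is one attempt and no reset: what is moved stays moved. The work goes in short steps, Python scripts to look and compute and a tool call to move; the robot and the scene stay as the last step left them, time stands still between calls to the robot, and variables do not carry over. Pictures are saved under pics/ and viewed, at most 10 in all, crops included, and the job is handed in when it is done.

Besides the shell and the picture viewer there is one more tool, called after "Call:" as name(argument=value, ...) on one line, values as JSON. step_arm: Moves the arm, as the interface text tells. Its arguments: {"type":"object","properties":{"commands":{"type":"array","items":{"type":"object","properties":{"fingers":{"type":"number"},"dx":{"type":"number"},"dy":{"type":"number"},"dz":{"type":"number"},"roll":{"type":"number"}}}},"squeeze":{"type":"number"}},"required":["commands"]}

```bash
mkdir -p pics
cat > h.py <<'E'
from workcell import *
import numpy as np, cv2
def world(name):
    c=calibration(name); p,d=read_camera(name)
    K=np.array(c["intrinsics"]); T=np.linalg.inv(np.array(c["world_to_cam"]))
    v,u=np.mgrid[0:384,0:512]
    X=np.stack([(u-K[0,2])/K[0,0]*d,-(v-K[1,2])/K[1,1]*d,-d,np.ones_like(d)],-1)@T.T
    return p,d,X[...,:3]
E
python3 - <<'E'
from h import *
s=read_state(); print(s)
p,d,X=world("top"); np.save("top.npy",X); cv2.imwrite("pics/top.png",p)
p2,d,X=world("scene"); np.save("scene.npy",X)
cv2.imwrite("pics/a.png",np.vstack([p,p2])[:, :] if 0 else p); cv2.imwrite("pics/b.png",p2)
print({k:v for k,v in calibration("top").items()})
E
```

```text
{'time': 0.0, 'q': array([-1.25392425e+00,  2.64758352e-01,  1.60537808e+00,  6.25522011e-06,
        1.27369215e+00, -3.69404446e-02]), 'joint_vel': array([ 0.00222375, -0.00102287, -0.00086419, -0.00129658,  0.00051483,
       -0.00076729]), 'joint_torque': array([ 1.01563401e-03, -5.15110338e+01, -3.67314327e+01, -2.25904555e-04,
        1.29228106e-02, -1.78079716e-05]), 'tool_pos': array([ 0.23361865, -0.63250448,  0.22995632]), 'tcp_rot': array([-3.09038150e+00, -5.52480447e-01,  4.80344743e-04]), 'wrist_force': array([ 0.59919885, -0.8241965 , -0.013678  ]), 'torque': array([-0.00832407,  0.03250732, -0.00479352]), 'grip_force': 0.0, 'width': 1.000066841861158}
{'intrinsics': array([[451.74778691,   0.        , 256.48971373],
       [  0.        , 451.74778691, 195.91052176],
       [  0.        ,   0.        ,   1.        ]]), 'world_to_cam': array([[ 1.64573786e-02, -9.99864114e-01,  9.52658524e-04,
         1.76691218e-02],
       [ 9.80583532e-01,  1.63262225e-02,  1.95421062e-01,
        -5.17106911e-01],
       [-1.95410060e-01, -2.28195715e-03,  9.80718972e-01,
        -1.17256031e+00],
       [ 0.00000000e+00,  0.00000000e+00,  0.00000000e+00,
         1.00000000e+00]])}
```

View pics/top.png

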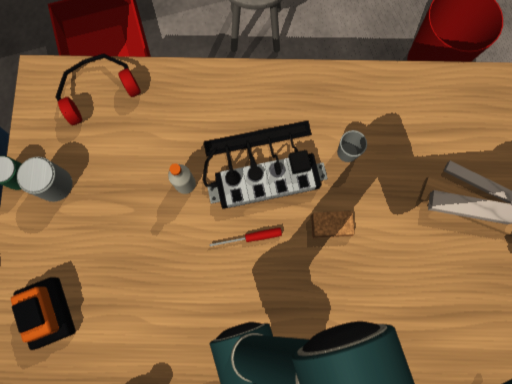

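View pics/b.png

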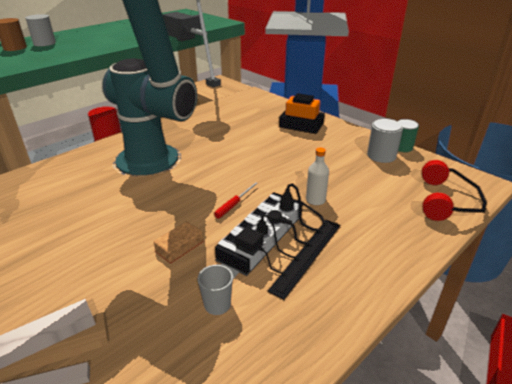

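The top picture shows the strip at about (266,178), with its rockers at rows 182–198. The brick is at the right end (302,160), the glue is at (180,178), the jar at (351,146), the screwdriver at (248,237) and the block at (333,222). I'll zoom in to identify the plugs.

Run:
```python
import cv2,numpy as np
a=cv2.imread("pics/top.png")[115:215,195:335]; b=cv2.imread("pics/b.png")[175:300,205:345]
r=lambda i:cv2.resize(i,None,fx=2.8,fy=2.8,interpolation=cv2.INTER_CUBIC)
a,b=r(a),r(b); h=max(a.shape[0],b.shape[0])
f=lambda i:cv2.copyMakeBorder(i,0,h-i.shape[0],0,0,cv2.BORDER_CONSTANT)
cv2.imwrite("pics/z.png",np.hstack([f(a),f(b)]))
X=np.load("top.npy")
for n,(u,v) in dict(p1=(233,177),p2=(256,172),p3=(279,168),p4=(302,160),r1=(236,197),r2=(258,192),r3=(280,188),r4=(303,182)).items(): print(n,X[v,u].round(3))
# strip top fit
m=(abs(X[...,2]-.046)<.006)&(np.indices(X.shape[:2])[1]>195)&(np.indices(X.shape[:2])[1]<335)&(np.indices(X.shape[:2])[0]<212)&(np.indices(X.shape[:2])[0]>140)
P=X[m]; print(len(P),cv2.minAreaRect(P[:,:2].astype(np.float32)*1000), np.median(P[:,2]))
```

```text
p1 [0.558 0.089 0.093]
p2 [0.579 0.029 0.069]
p3 [ 0.587 -0.033  0.083]
p4 [ 0.61  -0.094  0.085]
r1 [0.512 0.082 0.053]
r2 [0.278 0.023 1.251]
r3 [ 0.54  -0.037  0.05 ]
r4 [ 0.558 -0.1    0.049]
2494 ((582.2136840820312, 0.135894775390625), (128.37254333496094, 279.8530578613281), 13.125205039978027) 0.047489472542075695
```

View pics/z.png

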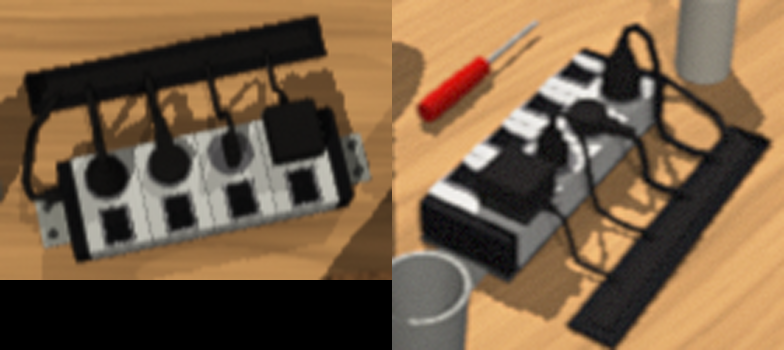

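The zoom shows the units from +y to −y as saw (tall plug, beside the glue), extractor (low disc), lamp (slim) and charger (brick by the jar). The strip's yaw is about 14°. I'll move above it with the fingers shut.

Call:
step_arm(commands=[{"fingers": 1,"dx": 0.476,"dy": -0.52,"dz": 0,"roll": 6},{"fingers": 1,"dx": 0.476,"dy": -0.52,"dz": 0,"roll": 6},{"fingers": 1,"dx": 0.476,"dy": -0.52,"dz": 0,"roll": 6},{"fingers": 1,"dx": 0.476,"dy": -0.52,"dz": 0,"roll": 6},{"fingers": 1,"dx": 0.476,"dy": -0.52,"dz": 0,"roll": 6},{"fingers": 1,"dx": 0.476,"dy": -0.52,"dz": 0,"roll": 6},{"fingers": 1,"dx": 0.476,"dy": -0.52,"dz": 0,"roll": 6},{"fingers": 1,"dx": 0.476,"dy": -0.52,"dz": 0,"roll": 6}])

```text
time: 1.1
tool_pos: [0.4229, -0.1683, 0.2311]
tcp_rot: [3.117, 0.39, 0.0]
wrist_force: [0.3, -0.2, -0.1]
width: 0.0
grip_force: 0.0
```

Call:
step_arm(commands=[{"fingers": 1,"dx": 0.121,"dy": -0.163},{"fingers": 1,"dx": 0.121,"dy": -0.163},{"fingers": 1,"dx": 0.121,"dy": -0.163},{"fingers": 1,"dx": 0.121,"dy": -0.163},{"fingers": 1,"dx": 0.121,"dy": -0.163},{"fingers": 1,"dx": 0.121,"dy": -0.163}])

```text
invalid input
```

Run:
```python
from h import *
s=read_state(); print(s['tool_pos'],s['tcp_rot'])
p,d,X=world("wrist"); np.save("w.npy",X); cv2.imwrite("pics/w1.png",cv2.resize(p,(768,576)))
cv2.imwrite("pics/w1raw.png",p)
```

```text
[ 0.42292331 -0.16825494  0.23108874] [3.11727668e+00 3.89614733e-01 3.62129834e-04]
```

View pics/w1.png

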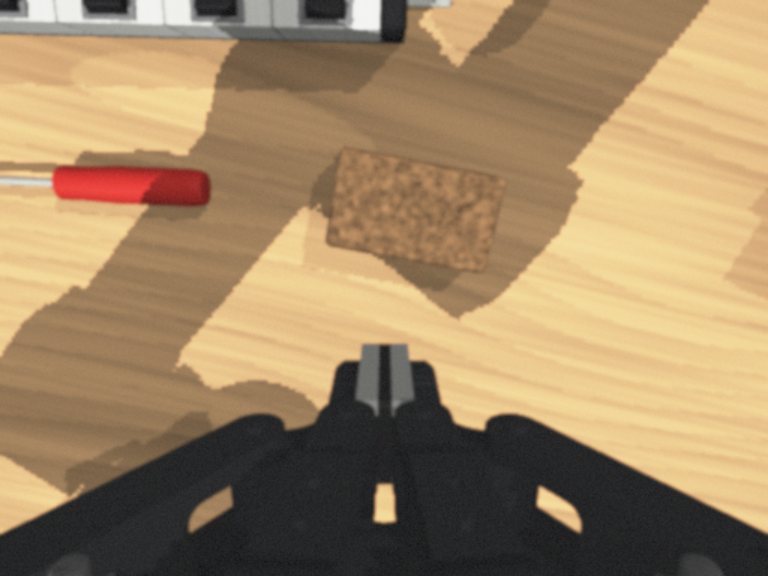

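The move was refused because every row needs all its fields. The picture still shows the camera looking ahead of the shut fingers, with the strip's front edge at the top, almost level.

Call:
step_arm(commands=[{"fingers": 1,"dx": 0.075,"dy": -0.172,"dz": 0,"roll": 0},{"fingers": 1,"dx": 0.075,"dy": -0.172,"dz": 0,"roll": 0},{"fingers": 1,"dx": 0.075,"dy": -0.172,"dz": 0,"roll": 0},{"fingers": 1,"dx": 0.075,"dy": -0.172,"dz": 0,"roll": 0},{"fingers": 1,"dx": 0.075,"dy": -0.172,"dz": 0,"roll": 0},{"fingers": 1,"dx": 0.075,"dy": -0.172,"dz": 0,"roll": 0}])

```text
time: 1.9
tool_pos: [0.4528, 0.0135, 0.231]
tcp_rot: [3.117, 0.387, -0.001]
wrist_force: [-0.2, -0.1, -0.6]
width: 0.002
grip_force: 0.0
```

Run:
```python
from h import *
s=read_state(); print(s['tool_pos'],s['tcp_rot'])
p,d,X=world("wrist"); np.save("w.npy",X); cv2.imwrite("pics/w2.png",cv2.resize(p,(768,576)))
cv2.imwrite("pics/w2raw.png",p)
```

```text
[0.45281983 0.01348197 0.23103743] [ 3.11728648e+00  3.86966739e-01 -9.05728921e-04]
```

View pics/w2.png

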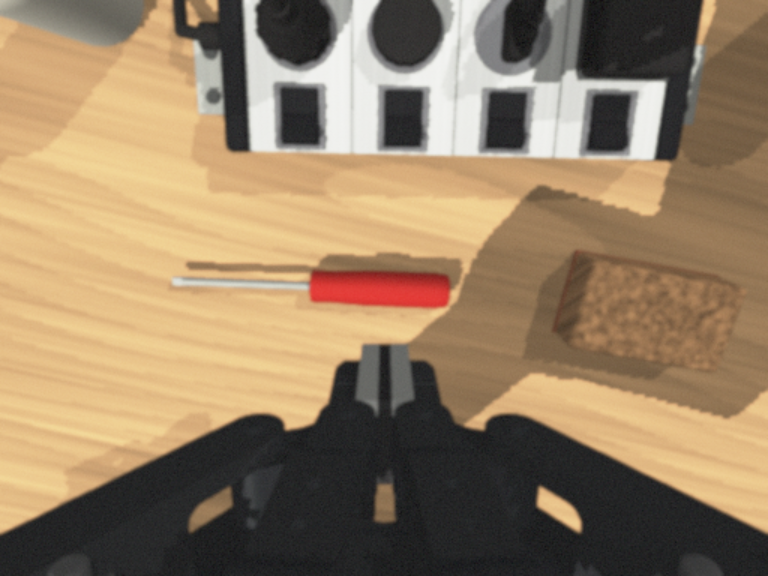

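The wrist picture shows the rockers at (302,116) saw, (403,118) extractor, (505,120) lamp and (609,122) charger, with their front edges near row 148.

Run:
```python
from h import *
X=np.load("w.npy"); p=cv2.imread("pics/w2raw.png"); g=p.max(2)
R=cv2.Rodrigues(np.array([3.11729,.38697,-.0009]))[0]; t=np.array([.45282,.01348,.23104])
for n,u,v in [("saw",302,116),("ext",403,118),("lamp",505,120),("chg",609,122)]:
    u0,v0=int(u/1.5),int(v/1.5)
    m=np.zeros_like(g); m[v0-24:v0+26,u0-20:u0+20]=(g<50)[v0-24:v0+26,u0-20:u0+20]
    k,l,st,ce=cv2.connectedComponentsWithStats(m); i=l[v0,u0]; print(n,st[i],ce[i].round(1))
    L=(X[l==i]-t)@R   # tool frame
    L=L[L[:,2]>.1]; lo,hi=np.percentile(L[:,0],[2,98]); f=L[L[:,0]<lo+.005]
    print("  x range",lo.round(4),hi.round(4),"y mid",(np.percentile(L[:,1],2)+np.percentile(L[:,1],98))/2, "tool z front",np.median(f[:,2]).round(4),"back",np.median(L[L[:,0]>hi-.01][:,2]).round(4))
# strip front edge direction in tool frame
L=(X-t)@R; top=(abs(X[...,2]-.046)<.004)
pts=[]
for u in range(170,440,3):
    vv=np.where(top[70:125,u])[0]
    if len(vv): pts.append(L[70+vv.max(),u])
pts=np.array(pts); c=np.polyfit(pts[:,1],pts[:,0],1); print("slope deg",np.degrees(np.arctan(c[0])),c, len(pts), np.median(X[top][:,2]))
```

```text
saw [188  59  24  37 722] [199.4  78.2]
  x range 0.0659 0.0948 y mid -0.05033306427733088 tool z front 0.1771 back 0.182
ext [257  61  23  36 714] [268.2  80.2]
  x range 0.064 0.0932 y mid 0.010741677741723599 tool z front 0.1771 back 0.1821
lamp [325  63  25  35 765] [336.8  80.6]
  x range 0.0631 0.0922 y mid 0.0723918507854282 tool z front 0.1771 back 0.1822
chg [392  64  27  36 814] [405.5  81.6]
  x range 0.0621 0.0913 y mid 0.13404593567849046 tool z front 0.1772 back 0.1824
slope deg -1.2605191659536177 [-0.02200376  0.05928767] 90 0.04647584248065567
```

Call:
step_arm(commands=[{"fingers": 1,"dx": 0.066,"dy": -0.05,"dz": 0.05,"roll": 0},{"fingers": 1,"dx": 0.066,"dy": -0.05,"dz": 0.1,"roll": 0},{"fingers": 1,"dx": 0.066,"dy": -0.05,"dz": 0.14,"roll": 0},{"fingers": 1,"dx": 0.066,"dy": -0.05,"dz": 0.165,"roll": 0},{"fingers": 1,"dx": 0.066,"dy": -0.05,"dz": 0.17,"roll": 0},{"fingers": 1,"dx": 0.066,"dy": -0.05,"dz": 0.17,"roll": 0}])

```text
time: 2.7
tool_pos: [0.5053, 0.0787, 0.0619]
tcp_rot: [3.118, 0.387, 0.001]
wrist_force: [1.3, 0.2, -0.3]
width: 0.001
grip_force: 0.0
```

Run:
```python
from h import *
s=read_state(); R=cv2.Rodrigues(np.array([3.11729,.38697,-.0009]))[0]; t=np.array([.45282,.01348,.23104])
print((s['tool_pos']-t)@R,s['tool_pos'],s['wrist_force'])
p,d,X=world("wrist"); cv2.imwrite("pics/w3.png",p)
```

```text
[ 0.06694727 -0.05046756  0.16912416] [0.50530732 0.07870972 0.06185945] [ 1.2828065   0.24991948 -0.34214037]
```

View pics/w3.png

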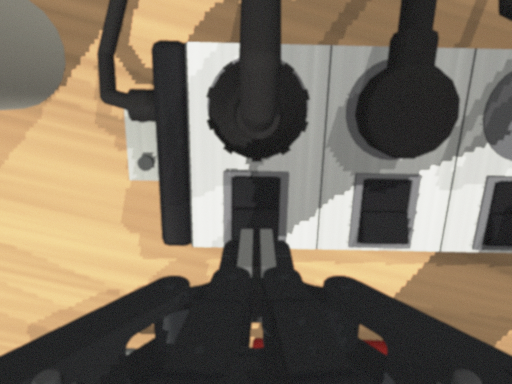

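The fingertips at (256,235) are centred over the saw rocker's front end. I'll press slowly.

Call:
step_arm(commands=[{"fingers": 1,"dx": 0,"dy": 0,"dz": 0.005,"roll": 0},{"fingers": 1,"dx": 0,"dy": 0,"dz": 0.007,"roll": 0},{"fingers": 1,"dx": 0,"dy": 0,"dz": 0.0085,"roll": 0},{"fingers": 1,"dx": 0,"dy": 0,"dz": 0.0095,"roll": 0},{"fingers": 1,"dx": 0,"dy": 0,"dz": 0.0105,"roll": 0},{"fingers": 1,"dx": 0,"dy": 0,"dz": 0.011,"roll": 0}])

```text
time: 3.5
tool_pos: [0.5047, 0.0798, 0.0501]
tcp_rot: [-3.117, -0.39, -0.0]
wrist_force: [-0.2, 0.3, -0.0]
width: 0.002
grip_force: 0.0
```

Call:
step_arm(commands=[{"fingers": 1,"dx": 0,"dy": 0,"dz": -0.02,"roll": 0},{"fingers": 1,"dx": 0,"dy": 0,"dz": -0.05,"roll": 0},{"fingers": 1,"dx": -0.03,"dy": 0.03,"dz": -0.06,"roll": 0},{"fingers": 1,"dx": -0.03,"dy": 0.03,"dz": -0.06,"roll": 0},{"fingers": 1,"dx": -0.03,"dy": 0.03,"dz": -0.06,"roll": 0}])

```text
time: 4.12
tool_pos: [0.4832, 0.0433, 0.1101]
tcp_rot: [-3.117, -0.389, -0.001]
wrist_force: [-0.3, -0.4, -0.3]
width: 0.002
grip_force: 0.0
```

Run:
```python
from h import *
s=read_state(); R=cv2.Rodrigues(np.array([3.11729,.38697,-.0009]))[0]; t=np.array([.45282,.01348,.23104])
print((s['tool_pos']-t)@R,s['tcp_rot'],s['time'])
p,d,X=world("wrist"); cv2.imwrite("pics/w4.png",p)
L=(X-t)@R
for n,y in [("saw",-.0503),("ext",.0107),("lamp",.0724)]:
    m=(abs(L[...,1]-y)<.006)
    for a,b in [(.067,.075),(.084,.092)]:
        q=L[m&(L[...,0]>a)&(L[...,0]<b)]; print(n,len(q),np.median(X[m&(L[...,0]>a)&(L[...,0]<b)][:,2]) if len(q) else None)
```

```text
[ 0.03678981 -0.02158273  0.12090596] [-3.11701904e+00 -3.88893596e-01 -6.71510277e-04] 4.125
saw 271 0.049020015133079714
saw 271 0.0529174237947542
ext 297 0.05327392197945888
ext 289 0.04891247990206221
lamp 290 0.052636448580090645
lamp 286 0.0489177969959733
```

View pics/w4.png

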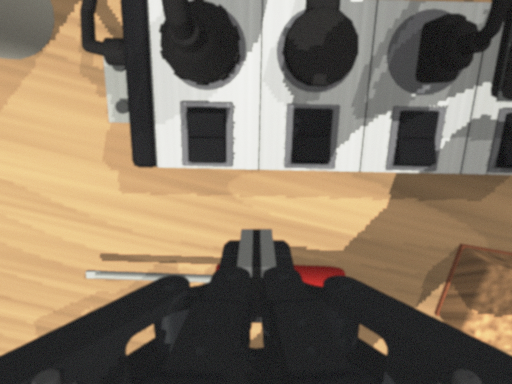

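In the depth the saw rocker's front is now low (0.049) and its back high (0.053), so it is off; extractor and lamp are still on. The picture shows the saw rocker at (207,133) and the extractor's at (312,137). Next I'll hover over the extractor and give it its run-on time.

Call:
step_arm(commands=[{"fingers": 1,"dx": 0.029,"dy": 0.032,"dz": 0.01,"roll": 0},{"fingers": 1,"dx": 0.029,"dy": 0.032,"dz": 0.03,"roll": 0},{"fingers": 1,"dx": 0.029,"dy": 0.032,"dz": 0.03,"roll": 0},{"fingers": 1,"dx": 0.029,"dy": 0.032,"dz": 0.03,"roll": 0},{"fingers": 1,"dx": 0.029,"dy": 0.032,"dz": 0.03,"roll": 0},{"fingers": 1,"dx": 0.029,"dy": 0.032,"dz": 0.048,"roll": 0},{"fingers": 1,"dx": 0.029,"dy": 0.032,"dz": 0.048,"roll": 0},{"fingers": 1,"dx": 0.029,"dy": 0.032,"dz": 0.048,"roll": 0}])

```text
time: 5.18
tool_pos: [0.5185, 0.0193, 0.0618]
tcp_rot: [-3.117, -0.39, 0.002]
wrist_force: [-0.7, -0.8, 0.7]
width: -0.0
grip_force: 0.0
```

Call:
step_arm(commands=[{"fingers": 1,"dx": 0,"dy": 0,"dz": 0,"roll": 0},{"fingers": 1,"dx": 0,"dy": 0,"dz": 0,"roll": 0},{"fingers": 1,"dx": 0,"dy": 0,"dz": 0,"roll": 0},{"fingers": 1,"dx": 0,"dy": 0,"dz": 0,"roll": 0},{"fingers": 1,"dx": 0,"dy": 0,"dz": 0,"roll": 0},{"fingers": 1,"dx": 0,"dy": 0,"dz": 0,"roll": 0}])

```text
time: 5.92
tool_pos: [0.519, 0.0193, 0.0623]
tcp_rot: [3.117, 0.39, 0.0]
wrist_force: [0.2, 0.2, -0.3]
width: -0.0
grip_force: 0.0
```

Run:
```python
from h import *
s=read_state(); R=cv2.Rodrigues(np.array([3.11729,.38697,-.0009]))[0]; t=np.array([.45282,.01348,.23104])
print((s['tool_pos']-t)@R,s['tcp_rot'],s['time'])
```

```text
[0.06571555 0.01048083 0.16871156] [3.11722341e+00 3.90289819e-01 9.87446112e-06] 5.925
```

Over the extractor's tip, 2.4 s after the saw went off. I'll press.

Call:
step_arm(commands=[{"fingers": 1,"dx": 0,"dy": 0,"dz": 0.005,"roll": 0},{"fingers": 1,"dx": 0,"dy": 0,"dz": 0.007,"roll": 0},{"fingers": 1,"dx": 0,"dy": 0,"dz": 0.0085,"roll": 0},{"fingers": 1,"dx": 0,"dy": 0,"dz": 0.0095,"roll": 0},{"fingers": 1,"dx": 0,"dy": 0,"dz": 0.0105,"roll": 0},{"fingers": 1,"dx": 0,"dy": 0,"dz": 0.0115,"roll": 0},{"fingers": 1,"dx": 0,"dy": 0,"dz": 0.0115,"roll": 0}])

```text
time: 6.8
tool_pos: [0.519, 0.0194, 0.0506]
tcp_rot: [-3.117, -0.39, 0.0]
wrist_force: [0.5, 0.7, 0.3]
width: -0.0
grip_force: 0.0
```

Call:
step_arm(commands=[{"fingers": 1,"dx": 0,"dy": 0,"dz": -0.02,"roll": 0},{"fingers": 1,"dx": 0,"dy": 0,"dz": -0.05,"roll": 0},{"fingers": 1,"dx": -0.03,"dy": 0.03,"dz": -0.06,"roll": 0},{"fingers": 1,"dx": -0.03,"dy": 0.03,"dz": -0.06,"roll": 0},{"fingers": 1,"dx": -0.03,"dy": 0.03,"dz": -0.06,"roll": 0}])

```text
time: 7.42
tool_pos: [0.4974, -0.017, 0.1106]
tcp_rot: [-3.117, -0.389, -0.001]
wrist_force: [-0.1, -1.0, -0.8]
width: 0.0
grip_force: 0.0
```

```bash
cat > chk.py <<'E'
from h import *
s=read_state(); R=cv2.Rodrigues(np.array([3.11729,.38697,-.0009]))[0]; t=np.array([.45282,.01348,.23104])
print((s['tool_pos']-t)@R,s['tcp_rot'],s['time'])
p,d,X=world("wrist"); L=(X-t)@R
for n,y in [("saw",-.0503),("ext",.0107),("lamp",.0724),("chg",.134)]:
    for a,b in [(.067,.075),(.084,.092)]:
        q=X[(abs(L[...,1]-y)<.006)&(L[...,0]>a)&(L[...,0]<b)]; print(n,len(q),np.median(q[:,2]).round(4) if len(q) else None)
E
python3 chk.py
```

```text
[0.03585082 0.04042528 0.12038142] [-3.11707167e+00 -3.88858554e-01 -5.49322803e-04] 7.425
saw 266 0.0491
saw 288 0.053
ext 266 0.0491
ext 292 0.0535
lamp 294 0.0525
lamp 286 0.0489
chg 292 0.052
chg 288 0.0489
```

Extractor off, lamp still on. Now the lamp.

Call:
step_arm(commands=[{"fingers": 1,"dx": 0.0285,"dy": 0.032,"dz": 0.01,"roll": 0},{"fingers": 1,"dx": 0.0285,"dy": 0.032,"dz": 0.03,"roll": 0},{"fingers": 1,"dx": 0.0285,"dy": 0.032,"dz": 0.048,"roll": 0},{"fingers": 1,"dx": 0.0285,"dy": 0.032,"dz": 0.048,"roll": 0},{"fingers": 1,"dx": 0.0285,"dy": 0.032,"dz": 0.048,"roll": 0}])

```text
time: 8.1
tool_pos: [0.5327, -0.0407, 0.0627]
tcp_rot: [-3.117, -0.391, 0.001]
wrist_force: [0.2, -0.8, -0.1]
width: 0.0
grip_force: 0.0
```

Call:
step_arm(commands=[{"fingers": 1,"dx": 0,"dy": 0,"dz": 0.005,"roll": 0},{"fingers": 1,"dx": 0,"dy": 0,"dz": 0.007,"roll": 0},{"fingers": 1,"dx": 0,"dy": 0,"dz": 0.0085,"roll": 0},{"fingers": 1,"dx": 0,"dy": 0,"dz": 0.0095,"roll": 0},{"fingers": 1,"dx": 0,"dy": 0,"dz": 0.0105,"roll": 0},{"fingers": 1,"dx": 0,"dy": 0,"dz": 0.0118,"roll": 0},{"fingers": 1,"dx": 0,"dy": 0,"dz": 0.0118,"roll": 0}])

```text
time: 8.98
tool_pos: [0.5329, -0.0411, 0.0507]
tcp_rot: [-3.117, -0.39, -0.0]
wrist_force: [0.8, 0.2, 0.2]
width: 0.001
grip_force: 0.0
```

Call:
step_arm(commands=[{"fingers": 1,"dx": 0,"dy": 0,"dz": -0.02,"roll": 0},{"fingers": 1,"dx": 0,"dy": 0,"dz": -0.05,"roll": 0},{"fingers": 1,"dx": -0.03,"dy": -0.03,"dz": -0.08,"roll": 0},{"fingers": 1,"dx": -0.03,"dy": -0.03,"dz": -0.1,"roll": 0},{"fingers": 1,"dx": -0.03,"dy": -0.03,"dz": -0.1,"roll": 0},{"fingers": 1,"dx": -0.03,"dy": -0.03,"dz": -0.1,"roll": 0}])

```text
time: 9.72
tool_pos: [0.4962, -0.0195, 0.1503]
tcp_rot: [-3.117, -0.39, 0.001]
wrist_force: [-1.1, 0.1, 0.0]
width: 0.0
grip_force: 0.0
```

```bash
python3 chk.py
```

```text
[0.03409218 0.04258353 0.08075345] [-3.11716297e+00 -3.90009128e-01  8.66636199e-04] 9.725
saw 185 0.0491
saw 207 0.0531
ext 190 0.0491
ext 206 0.0536
lamp 189 0.049
lamp 208 0.0538
chg 213 0.0518
chg 206 0.0488
```

All three rockers are off, the charger is still on, and the arm is clear.

```bash
python3 -c "
from workcell import *
print(finish_job())"
```

```text
the job is handed in; nothing more can be done
None
```

I switched off the saw, then the extractor over 2 s later, then the lamp, left the charger on, and handed the job in; the last depth check showed all four rockers as required, but the hand-in returned no verdict.

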